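# Line up the wax tins by shade

## Robot

A 6-joint arm with a two-finger parallel gripper is mounted at the origin on the work surface. World frame = base frame: x ahead of the robot, y to its left, z up, the work surface at z = 0. Lengths are in m, angles in rad, forces in N, time in s.
With the tool pointing down it reaches from about 0.35 to 0.925 m from the base axis. Payload 6.4 kg.
Tool frame: the origin (TCP) lies between the finger pads; the fingertips stand ctrl.tip_reach ahead of it and the grasp point (between the pads) lies 8 mm behind it (ctrl.tip_reach is the distance from the TCP to the fingertips, in m); z points along the fingers, y is the line along which they close (so a half turn about z gives the same grasp; the last joint's range is limited). The gripper opens to 85 mm and grips with 20 to 120 N. Pads are 22 mm wide; open, the fingers measure 114 mm over their backs; the gripper's body (76 mm by 85 mm) begins 54 mm behind the grasp point. The pads swing forward as they close: fully open they stand 13 mm farther back than shut.
Start: joints at [1.093, 0.245, 1.558, -0, 1.339, -0.174], TCP at [0.194, 0.62, 0.242] pointing down, gripper open.
Joint ranges: [-3.13, 3.13], [-1.02, 2.26], [0.13, 2.54], [-0.95, 4.09], [0.21, 2.88], [-2.74, 2.74]. Speed limits (rad/s): [2.57, 2.57, 3.14, 3.14, 3.14, 3.14].

## Interface

Orientations are given as a unit quaternion [x, y, z, w].
In Python, from cell import ctrl gives the robot as it stands. The module is installed in compiled form; this text tells all that it offers. Calls block until the motion is done:
- ctrl.goto(position, orientation): joint-space move of the TCP to a pose.
- ctrl.move_linear(position, attitude=None, feed=0.15, stop_force=None): straight line of the TCP; attitude=None keeps the orientation; feed is the mean speed in m/s. With stop_force (N) it stops when the force on the tool has changed by that much, and returns True; else False.
- ctrl.movej(angles): joint-space move.
- ctrl.gripper_open() and ctrl.close_gripper(force=None): open the fingers fully, or close them until they stop; force is the grip in N (None keeps the last).
- ctrl.wait(seconds).
- ctrl.ik(position, orientation): joint angles nearest the present ones, or None.
- ctrl.read_state(): the state.
- ctrl.grab_frame(name): name is "scene" or "top" or "wrist"; returns the picture (420x560x3 uint8, red, green, blue); there is no depth.
- ctrl.get_calibration(name): a dict with "vfov" (degrees; the focal length in pixels is half the picture's height over the tangent of half this angle, whatever the lens; pixels are square), "cx", "cy" (the principal point, pixels), "R" (3x3) and "t" (3): a world point X has camera coordinates R X + t; the wrist camera has in their place "tool_from_camera" (4x4, takes a point from camera to tool coordinates, whose origin is the TCP and whose axes are the flange's). Camera axes: x right, y down, z forward; pixel columns grow to the right and rows downward; lengths in m; the calibration is good to about 2 mm. A picture is of the moment at which its call begins: read the wrist's pose just before it. get_calibration takes no time and is no camera call.
A pose or a line that the arm cannot do raises ctrl.PlanningError and nothing moves.
- ctrl.finish_job(): hands the job in; it is judged then, once.
The state is a dict: "time_s": time; "q": joint angles; "qvel": joint speeds; "joint_torque": joint torques, N m; "position": TCP position; "eef_rot": TCP orientation; "force": force on the tool from outside, world axes, zero at the start; "torque": the same for the moment, N m; "gripper_width": finger opening in m; "gripper_force": force on a finger pad.
Only numpy, scipy, OpenCV 4.12 (cv2) and the standard library are available. Lean on these libraries where they do the work, as an engineer would, in place of code of your own. Each camera call takes 0.05 s, during which the arm holds its last target. There are 200 camera calls.

## Task

Before the shoes are finished, set the four wax tins (ivory, tan, chestnut, black) upright on the blue marks of the wooden shade board, one centred on each mark, in order of shade: the lightest at the end with the pale leather chip, getting darker mark by mark towards the dark chip. Leave the little amber dye bottle standing where it is, and let go of everything.

Things in the scene. Friction and masses are not known exactly. Their poses are not given: they have to be found in the camera images.
- tin_ivory: Closed round flat tin of shoe wax enamelled all over in ivory (pale cream), the lightest of the four, with a thin bare-steel line round its side. A plain upright cylinder 52 mm in diameter, 28 mm high, about 70 g, standing loose on the table at the start. Origin: centre of its underside; z up.
- tin_tan: Closed round flat tin of shoe wax enamelled all over in tan (yellow-orange brown), the second lightest of the four, with a thin bare-steel line round its side. A plain upright cylinder 52 mm in diameter, 28 mm high, about 70 g, standing loose on the table at the start. Origin: centre of its underside; z up.
- tin_chestnut: Closed round flat tin of shoe wax enamelled all over in chestnut (dark reddish brown), the second darkest of the four, with a thin bare-steel line round its side. A plain upright cylinder 52 mm in diameter, 28 mm high, about 70 g, standing loose on the table at the start. Origin: centre of its underside; z up.
- tin_black: Closed round flat tin of shoe wax enamelled all over in black, the darkest of the four, with a thin bare-steel line round its side. A plain upright cylinder 52 mm in diameter, 28 mm high, about 70 g, standing loose on the table at the start. Origin: centre of its underside; z up.
- mark_1: Flat blue felt disc, 60 mm across, under 1 mm thick, place 1 of 4 counted from the +y (robot's left) end of the fixed brown wooden board (75 x 430 x 12 mm, top 12 mm above the table, turned by up to 0.2 rad). Neighbouring marks are 85 mm apart in a straight line. Origin: disc centre on the board's top; its y axis runs along the board towards mark_1, z up.
- mark_2: Flat blue felt disc, 60 mm across, under 1 mm thick, place 2 of 4 counted from the +y (robot's left) end of the fixed brown wooden board (75 x 430 x 12 mm, top 12 mm above the table, turned by up to 0.2 rad). Neighbouring marks are 85 mm apart in a straight line. Origin: disc centre on the board's top; its y axis runs along the board towards mark_1, z up.
- mark_3: Flat blue felt disc, 60 mm across, under 1 mm thick, place 3 of 4 counted from the +y (robot's left) end of the fixed brown wooden board (75 x 430 x 12 mm, top 12 mm above the table, turned by up to 0.2 rad). Neighbouring marks are 85 mm apart in a straight line. Origin: disc centre on the board's top; its y axis runs along the board towards mark_1, z up.
- mark_4: Flat blue felt disc, 60 mm across, under 1 mm thick, place 4 of 4 counted from the +y (robot's left) end of the fixed brown wooden board (75 x 430 x 12 mm, top 12 mm above the table, turned by up to 0.2 rad). Neighbouring marks are 85 mm apart in a straight line. Origin: disc centre on the board's top; its y axis runs along the board towards mark_1, z up.
- chip_pale: Pale cream leather sample chip, 60 x 36 mm and 3 mm thick, fixed on one end of the wooden board, beyond the last mark there (its centre 62 mm from that mark's centre): it shows the light end. It may be at either end; an equal chip in near-black leather (not listed) is fixed at the other end. Origin: centre of its underside.
- dye_bottle: Small loose amber glass bottle with a white cap, 36 mm in diameter, 85 mm high, about 90 g, standing upright among the tins. Not to be moved. Origin: centre of its underside; z up.
Not all that is in view belongs to the job. What is shaped like the tin_tan but green, purple or turquoise is not meant.

How it is judged:
By the outcome, as a careful person would: the job done as asked, in the order asked, and still so for the second after the job is handed in, with the robot touching nothing.
It also fails if it takes over 86 s, if anything falls off the work surface, if the arm or the gripper's body presses on something with over 40 N, if the wrist force passes 120 N, or if a joint passes its speed limit or range.

## Working session

There is one attempt and no reset: what is moved stays moved. The work goes in short steps, each a Python script; the robot and the scene stay as the last script left them, time stands still between calls to the robot, and variables do not carry over. Pictures are saved under pics/ and viewed, at most 14 in all, crops included, and the job is handed in when it is done.

```bash
mkdir -p pics; python3 - <<'E'
from cell import ctrl
import cv2,numpy as np
for n in("top","scene"):
    cv2.imwrite(f"pics/{n}0.png",ctrl.grab_frame(n)[:,:,::-1])
    c=ctrl.get_calibration(n);print(n,c)
print(ctrl.get_calibration("wrist"),ctrl.tip_reach);s=ctrl.read_state();print(s["time_s"],s["eef_rot"],s["gripper_width"])
E
```

```text
top {'vfov': 43.754206540448436, 'cx': 281.0088007614783, 'cy': 210.93973604181247, 'R': array([[-0.02111695, -0.99976765, -0.0043272 ],
       [-0.99031252,  0.02151099, -0.13718012],
       [ 0.13724133,  0.00138845, -0.99053667]]), 't': array([-0.03382842,  0.46799791,  1.28139884])}
scene {'vfov': 57.582654510123255, 'cx': 277.88943186321455, 'cy': 202.49770333814442, 'R': array([[-0.26297289,  0.9647847 ,  0.0059781 ],
       [ 0.60855555,  0.17067671, -0.77493845],
       [-0.74866909, -0.2001498 , -0.63200843]]), 't': array([ 0.16413856, -0.26008071,  1.23546287])}
{'vfov': 70.02702365229563, 'cx': 276.12207284511334, 'cy': 217.53993548324883, 'tool_from_camera': array([[ 2.54603877e-04, -9.62756846e-01, -2.70368621e-01,
         7.02133247e-02],
       [ 9.99999856e-01,  1.17455654e-04,  5.23443162e-04,
         1.23636661e-04],
       [-4.72192165e-04, -2.70368716e-01,  9.62756737e-01,
        -1.32230699e-01],
       [ 0.00000000e+00,  0.00000000e+00,  0.00000000e+00,
         1.00000000e+00]])} 0.011
0.1 [ 1.51304924e-01  9.88486740e-01 -8.45772942e-04 -2.62319607e-04] 0.08546701435085259
```

View pics/top0.png

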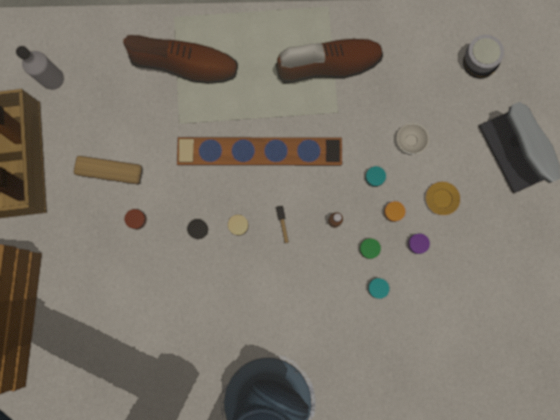

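View pics/scene0.png

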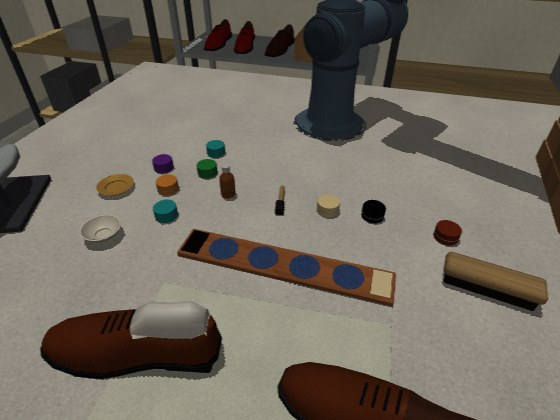

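The top view shows the board with its pale chip at the left (+y) end. The marks are at (210,150), (243,150), (276,150) and (309,150). The tins are ivory (237,225), black (197,229), chestnut (135,219) and tan (395,211). The bottle is at (335,219). So the order is ivory on mark 1, tan on 2, chestnut on 3 and black on 4.

```bash
cat > h.py <<'E'
from cell import ctrl
import cv2,numpy as np
from scipy.spatial.transform import Rotation as Ro
def ray(n,uv,z,pose=None):
    c=ctrl.get_calibration(n); f=210/np.tan(np.radians(c["vfov"]/2))
    d=np.array([(uv[0]-c["cx"])/f,(uv[1]-c["cy"])/f,1])
    if n=="wrist":
        T=c["tool_from_camera"]; Rt=Ro.from_quat(pose[1]).as_matrix()
        o=Rt@T[:3,3]+pose[0]; d=Rt@T[:3,:3]@d
    else:
        o=-c["R"].T@c["t"]; d=c["R"].T@d
    return o+d*(z-o[2])/d[2]
def proj(n,X,pose=None):
    c=ctrl.get_calibration(n); f=210/np.tan(np.radians(c["vfov"]/2))
    if n=="wrist":
        T=c["tool_from_camera"]; p=T[:3,:3].T@(Ro.from_quat(pose[1]).as_matrix().T@(np.array(X)-pose[0])-T[:3,3])
    else: p=c["R"]@X+c["t"]
    return np.array([c["cx"]+f*p[0]/p[2],c["cy"]+f*p[1]/p[2]])
def mask(img,k):
    h=cv2.cvtColor(img,cv2.COLOR_RGB2HSV)
    r={"blue":((105,90,30),(125,255,255)),"tan":((8,150,90),(18,255,255)),"chestnut":((0,140,40),(7,255,255)),
       "ivory":((18,50,120),(32,140,255)),"black":((0,0,0),(180,255,45))}[k]
    return cv2.inRange(h,*map(np.array,r))
def blobs(m,lo):
    m=cv2.morphologyEx(m,cv2.MORPH_OPEN,np.ones((3,3)))
    n,l,s,c=cv2.connectedComponentsWithStats(m)
    return [(c[i],s[i]) for i in range(1,n) if s[i,4]>=lo]
E
python3 - <<'E'
from h import *
im=cv2.imread("pics/top0.png")[:,:,::-1].copy()
h=cv2.cvtColor(im,cv2.COLOR_RGB2HSV)
for n,(u,v) in dict(ivory=(237,225),tan=(395,211),chestnut=(135,219),black=(197,229),pale=(186,151),m1=(210,150)).items(): print(n,h[v,u])
for k in("blue","tan","chestnut","ivory","black"):
    for c,s in blobs(mask(im,k),60):
        if s[4]<700 and 120<c[0]<480 and 120<c[1]<320: print(k,c.round(1),s[2:],ray("top",c,.0125 if k=="blue" else .02).round(4))
for x,y in((.5,.2),(.6,-.3),(.75,0)):
    for a in(1,-1):
        # tool y along a*world x, z down
        R=np.column_stack([[0,a,0],[a,0,0],[0,0,-1]]); print(x,y,a,ctrl.ik([x,y,.1],Ro.from_matrix(R).as_quat()))
E
```

```text
ivory [ 22  78 160]
tan [ 17 177 153]
chestnut [  8 150 102]
black [18 49 52]
pale [ 21  78 156]
m1 [111  84  94]
tan [227.1 146.7] [10 16 84] [0.6392 0.0918 0.02  ]
tan [394.3 210.9] [ 20  19 288] [ 0.4626 -0.3307  0.02  ]
ivory [185.5 150. ] [ 14  23 317] [0.6328 0.199  0.02  ]
ivory [237.3 224.4] [ 21  22 354] [0.437  0.0673 0.02  ]
0.5 0.2 1 [ 1.69859062e-01  1.65344529e-01  1.93481659e+00 -4.44089210e-16
  1.04143153e+00  1.69859062e-01]
0.5 0.2 -1 None
0.6 -0.3 1 [-6.32300159e-01  4.42211405e-01  1.58418141e+00 -4.44089210e-16
  1.11519984e+00 -6.32300159e-01]
0.6 -0.3 -1 [-6.32300159e-01  4.42211405e-01  1.58418141e+00 -4.44089210e-16
  1.11519984e+00  2.50929249e+00]
0.75 0 1 [-1.50703133e-01  6.06614466e-01  1.34963654e+00 -4.44089210e-16
  1.18534165e+00 -1.50703133e-01]
0.75 0 -1 None
```

```bash
sed -i 's/(105,90,30)/(105,60,60)/;s/(8,150,90),(18/(13,150,120),(19/;s/(0,140,40),(7,/(0,120,60),(10,/;s/(180,255,45)/(180,110,60)/' h.py
python3 - <<'E'
from h import *
im=cv2.imread("pics/top0.png")[:,:,::-1].copy()
for k in("blue","chestnut","black"):
    for c,s in blobs(mask(im,k),60):
        if s[4]<700 and 120<c[0]<480 and 120<c[1]<320: print(k,c.round(1),s[2:],ray("top",c,.0125 if k=="blue" else .02).round(4))
q=Ro.from_matrix(np.column_stack([[0,1,0],[1,0,0],[0,0,-1]])).as_quat()
for i,y in enumerate((.2,-.13)):
    ctrl.goto([.53,y,.26],q); ctrl.wait(.15); s=ctrl.read_state()
    np.savez(f"w{i}.npz",p=s["position"],q=s["eef_rot"],im=(im:=ctrl.grab_frame("wrist")))
    cv2.imwrite(f"pics/w{i}.png",im[:,:,::-1])
print(ctrl.read_state()["time_s"])
E
```

```text
blue [209.9 150.3] [ 21  20 326] [0.6325 0.1372 0.0125]
blue [242.6 150.3] [ 20  20 329] [0.6306 0.0523 0.0125]
blue [275.5 150.4] [ 20  20 329] [ 0.6286 -0.033   0.0125]
blue [308.4 150.3] [ 20  20 330] [ 0.6268 -0.1182  0.0125]
chestnut [134.4 218.5] [ 19  18 277] [0.4575 0.328  0.02  ]
black [332.5 150.5] [ 12  20 240] [ 0.6231 -0.1797  0.02  ]
black [197.2 228.5] [ 19  18 268] [0.4286 0.1687 0.02  ]
3.6917
```

View pics/w0.png

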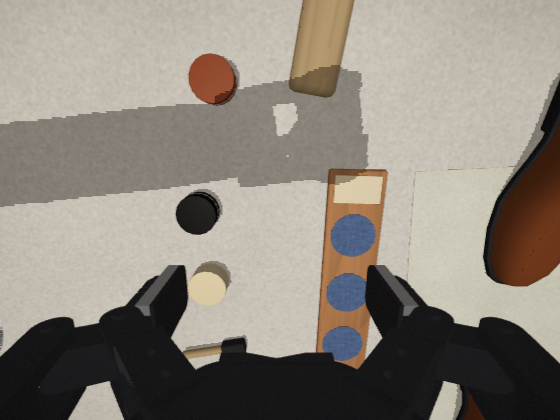

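View pics/w1.png

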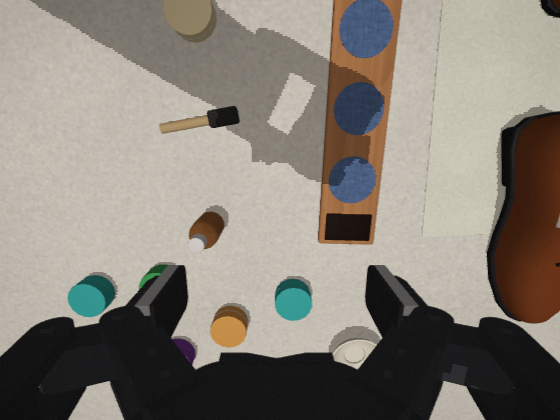

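w0 shows chestnut (212,78), black (197,214), ivory (208,288), and marks 1 to 3 at (353,235), (348,292) and (342,343). w1 shows tan (228,330) and marks 2 to 4 at (366,27), (358,108) and (352,180). I'll compare these with the top-view positions.

```bash
python3 - <<'E'
from h import *
for i,L in enumerate(([("blue",.0125),("chestnut",.028),("black",.028),("ivory",.028)],[("blue",.0125),("tan",.028)])):
    d=np.load(f"w{i}.npz"); P=(d["p"],d["q"]); im=d["im"]
    print(P[0])
    for k,z in L:
        m=mask(im,k) if k!="blue" else cv2.inRange(cv2.cvtColor(im,cv2.COLOR_RGB2HSV),(100,60,20),(128,255,255))
        if k=="chestnut": m=cv2.inRange(cv2.cvtColor(im,cv2.COLOR_RGB2HSV),(0,120,110),(12,255,255))
        if k=="black":m=cv2.inRange(im,(0,0,0),(50,50,50))
        if k=="tan": m=cv2.inRange(cv2.cvtColor(im,cv2.COLOR_RGB2HSV),(10,150,150),(22,255,255))
        for c,s in blobs(m,600):
            if s[4]<4500: print(i,k,c.round(1),s[2:],ray("wrist",c,z,P).round(4))
E
```

```text
[0.52974782 0.20075047 0.25994447]
0 blue [352.6 235. ] [  44   41 1434] [0.6306 0.1395 0.0125]
0 blue [346.7 292. ] [  40   37 1197] [0.6282 0.0543 0.0125]
0 blue [342.2 342.9] [  39   33 1005] [ 0.627  -0.0302  0.0125]
0 chestnut [210.2  76.8] [  45   49 1645] [0.4546 0.3307 0.028 ]
0 black [522.  175.9] [  76  198 1865] [0.8268 0.2208 0.028 ]
0 black [196.9 213.4] [  43   40 1324] [0.4287 0.1731 0.028 ]
0 ivory [321.1  34.8] [  62   77 3290] [0.5764 0.3724 0.028 ]
0 ivory [357.7 189.2] [  49   28 1285] [0.6285 0.2041 0.028 ]
0 ivory [206.6 287.9] [  39   35 1025] [0.4346 0.069  0.028 ]
[ 0.53026212 -0.12886602  0.2599899 ]
1 blue [365.9  27.6] [  53   58 2453] [0.6287 0.0544 0.0125]
1 blue [358.3 108.1] [  49   53 2024] [ 0.6266 -0.0303  0.0125]
1 blue [351.7 179.4] [  46   46 1676] [ 0.6248 -0.1156  0.0125]
1 tan [227.8 331.1] [ 35  31 847] [ 0.461  -0.3284  0.028 ]
```

The two cameras differ by a constant of about 2 mm, on tins and marks alike, so I'll use the mean. Ivory goes first, followed by a check.

```bash
cat >> h.py <<'E'
q=Ro.from_matrix(np.column_stack([[0,1,0],[1,0,0],[0,0,-1]])).as_quat()
def up(x,y,z): ctrl.goto([x,y,z],q)
def pickplace(t,m,zh=.13):
    up(*t,zh); ctrl.move_linear([*t,.04],feed=.25); hit=ctrl.move_linear([*t,.016],feed=.08,stop_force=12)
    ctrl.close_gripper(35); s=ctrl.read_state(); print("pick hit",hit,"w",s["gripper_width"],s["gripper_force"])
    ctrl.move_linear([*t,zh],feed=.25); print("held w",ctrl.read_state()["gripper_width"])
    up(*m,zh); ctrl.move_linear([*m,.05],feed=.25); hit=ctrl.move_linear([*m,.0285],feed=.04,stop_force=5)
    print("place hit",hit,ctrl.read_state()["position"]); ctrl.gripper_open(); ctrl.move_linear([*m,zh],feed=.25)
    print(ctrl.read_state()["time_s"])
M=[(.6316,.1383),(.6296,.0533),(.6277,-.0317),(.6257,-.1168)]
T=[(.436,.068),(.462,-.3296),(.456,.3295),(.428,.170)]
E
python3 - <<'E'
from h import *
pickplace(T[0],M[0])
up(.53,.15,.26); ctrl.wait(.15); s=ctrl.read_state(); P=(s["position"],s["eef_rot"])
im=ctrl.grab_frame("wrist"); cv2.imwrite("pics/w2.png",im[:,:,::-1])
tp=ctrl.grab_frame("top"); cv2.imwrite("pics/top2.png",tp[:,:,::-1])
c0=proj("wrist",[*M[0],.03],P)
for n,i,z in(("wrist",im,.0405),("top",tp,.032)):
    for c,s in blobs(mask(i,"ivory"),150): print(n,c.round(1),s[2:],ray(n,c,z,P).round(4))
E
```

```text
pick hit False w 0.05068552181730845 36.33939564228058
held w 0.05079240830979945
place hit True [0.63136672 0.13832759 0.0288027 ]
9.5167
wrist [317.8  17.9] [  51   41 1716] [0.5698 0.3321 0.0405]
wrist [362.1 148. ] [  52   31 1455] [0.6249 0.2029 0.0405]
wrist [361.6 202.7] [  45   42 1437] [0.6292 0.1393 0.0405]
wrist [199.5 324.6] [ 40  12 256] [ 0.4242 -0.0288  0.0405]
top [  9.2 145.4] [ 25  18 246] [0.6518 0.6487 0.032 ]
top [209.5 148.2] [ 18  21 302] [0.6329 0.1354 0.032 ]
top [ 96.7 167.4] [ 44  22 737] [0.5893 0.4228 0.032 ]
top [ 14.6 165.8] [ 26  13 242] [0.598  0.6323 0.032 ]
top [  9.8 203. ] [ 27  16 264] [0.5024 0.6397 0.032 ]
```

View pics/w2.png

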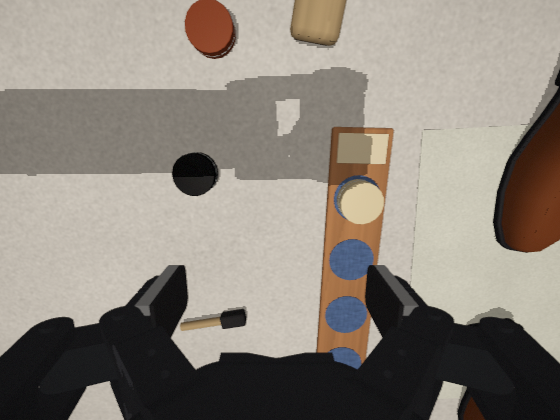

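Ivory stands at (361,203) on mark 1, about 1–2 mm off centre in both views. The other three go next, shade by shade.

```bash
python3 - <<'E'
from h import *
for i in(1,2,3): pickplace(T[i],M[i])
up(.45,.3,.26); ctrl.wait(.3)
tp=ctrl.grab_frame("top"); cv2.imwrite("pics/top3.png",cv2.resize(tp[100:270,160:440,::-1],None,fx=2.8,fy=2.8))
cv2.imwrite("pics/scene3.png",ctrl.grab_frame("scene")[:,:,::-1])
hsv=cv2.cvtColor(tp,cv2.COLOR_RGB2HSV)
for k in("ivory","tan","chestnut","black"):
    for c,s in blobs(mask(tp,k),100):
        if 195<c[0]<325 and 135<c[1]<165: print(k,c.round(1),s[2:],ray("top",c,.032).round(4))
print(ctrl.read_state()["time_s"])
E
```

```text
pick hit False w 0.05105554062349809 36.67903661727905
held w 0.05119282636686228
place hit True [0.62934095 0.05338697 0.02867904]
17.825
pick hit False w 0.05096913152778292 36.68135941028595
held w 0.05085600363954967
place hit True [ 0.62747489 -0.03169514  0.02869676]
24.5333
pick hit False w 0.05091268768604914 36.52448773384094
held w 0.050910482096900495
place hit True [ 0.62527341 -0.11674192  0.0286    ]
30.9333
ivory [208.7 148.1] [ 20  21 331] [0.6334 0.1375 0.032 ]
tan [241.6 147.6] [ 20  21 338] [0.6329 0.0535 0.032 ]
chestnut [275.8 148.3] [ 19  20 298] [ 0.6291 -0.034   0.032 ]
black [308.3 149.6] [ 20  20 307] [ 0.6238 -0.1168  0.032 ]
33.05
```

View pics/top3.png

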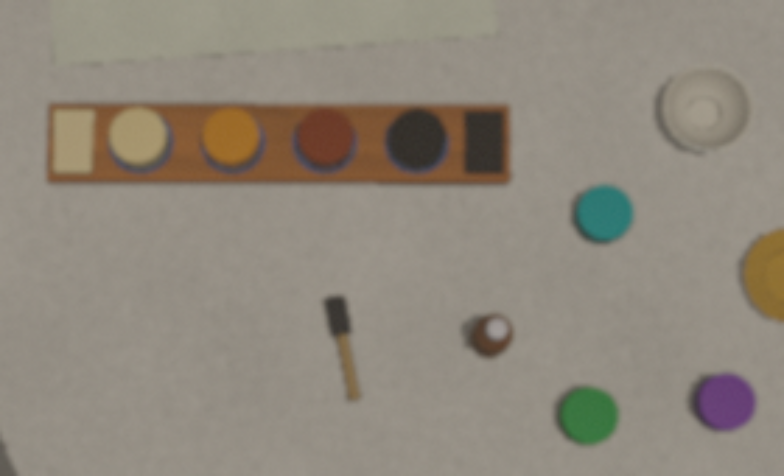

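View pics/scene3.png

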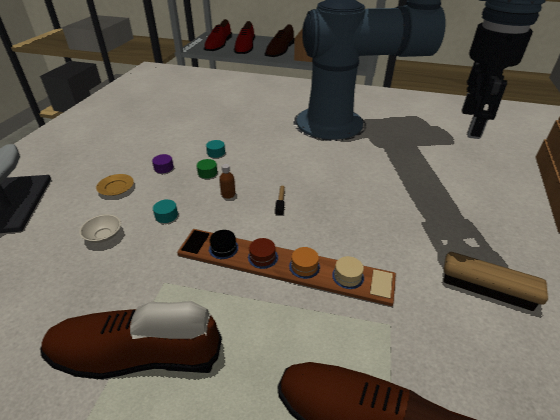

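All four tins stand upright on marks 1 to 4, ivory to black from the pale chip. They're within about 2–3 mm of the mark centres, the bottle hasn't moved and the gripper is open and clear.

```bash
python3 -c "
from cell import ctrl
print(ctrl.finish_job())"
```

```text
the job is handed in; nothing more can be done
None
```

I handed the job in at about 33 s: the ivory, tan, chestnut and black tins stand upright on marks 1 to 4 from the pale chip, each within about 2–3 mm of centre by the last top view, with the dye bottle not moved and the gripper open and clear.

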